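# Gather the steel balls in the pocket of a lidded parts case, then take off its lid

## Robot

A 6-joint arm with a two-finger parallel gripper is mounted at the origin on the work surface. World frame = base frame: x ahead of the robot, y to its left, z up, the work surface at z = 0. Lengths are in m, angles in rad, forces in N, time in s.
With the tool pointing down it reaches from about 0.325 to 0.9 m from the base axis. Payload 6.1 kg.
Tool frame: the origin (TCP) lies midway between the tips of the shut fingers; the grasp point (between the pads) lies grasp_offset behind it (grasp_offset is the distance from the TCP to the grasp point, in m); z points along the fingers, y is the direction in which the jaws open and shut (so a half turn about z gives the same grasp; the last joint's range is limited). The gripper opens to 85 mm and grips with 20 to 120 N. Pads are 22 mm wide; open, the fingers measure 114 mm over their backs; the gripper's body (76 mm by 85 mm) begins 54 mm behind the grasp point. The pads swing forward as they close: fully open they stand 13 mm farther back than shut.
Start: joints at [1.034, 0.22, 1.526, -0, 1.395, -0.126], TCP at [0.25, 0.573, 0.231] pointing down, gripper open.
Joint ranges: [-2.98, 2.98], [-0.91, 2.08], [0.09, 2.57], [-1.24, 4.39], [0.2, 2.65], [-2.68, 2.68]. Speed limits (rad/s): [2.57, 2.57, 3.01, 3.14, 3.14, 3.14].

## Interface

Orientations are given as a rotation vector (axis times angle).
In Python, from workcell import sense, capture, hand_in, recognise, grasp_offset gives the robot as it stands.
- The arm moves only by the tool send_rows, never from a script. Its argument "targets" is a list that holds one entry, the list of rows, each a list of 6 numbers: the shift along the tool's x, y, z in units of 0.04 m (1.0 is 0.04 m), then the turn, a rotation vector about the tool's x, y, z in units of 8 degrees (1.0 is 8 degrees). In form: [[[x, y, z, wx, wy, wz], ...]]. A call has 1 to 12 rows; each row shifts and turns the commanded pose from where the row before left it, along the tool's axes as they then stand; what a row does not reach is not made up. A row lasts 1/10 s, in which the tool goes at most 50 mm and 8.59 degrees, less where a joint would pass 70% of its speed; a pose out of reach is approached as far as the arm can. A call with a number of a shift or a turn outside -1 to 1 is refused whole. A call with a gripper value outside its range is refused whole. "fingers" is the closure, from 0 (fully open) to 1 (shut), set as the call begins (left out, the last holds). The fingers move at their own pace and stop on an object; "squeeze" is the grip in N (left out, the last holds). Time passes only in rows, so rows that do not move let the fingers close. It gives the time, the measured TCP pose, the force and the opening at its end, in the units of the state.
- sense(): the state, without advancing time (a new reading comes with each control period).
- capture(name): name is "scene" or "top"; returns a dict with "img" (400x640x3 uint8, blue, green, red), "z_map" (400x640 float32, m along the optical axis (not along the pixel's ray), 0 where there is no reading), "camera_matrix" (3x3 intrinsics, pixels), "k1" (the pictures are not rectified: a ray, as slopes to the right and down, at radius r is drawn at 1 + k1 r^2 times it, then the intrinsics apply), "xyz" and "rotation" of the camera in the world. Camera axes: x right, y down, z forward; pixel columns grow to the right and rows downward; lengths in m; the calibration is good to about 2 mm. A picture is of the moment at which its call begins.
- hand_in(): hands the job in, once; it reports no verdict.
Trained networks look in a picture, given as the dict that the camera call returned (one of the last four; its "shot" number tells which), for a name from the list of things; names that differ only in an ending like _2 or _b are one class to them, and where a whole thing is asked for, a point or a joint stands for the part that bears it (a point fixed in the world has none). Each returns a list of dicts, best first, with "p" (0 to 1); they miss things now and then, are a little off and sometimes report something else, mostly with a low value. They report only what shows in the picture. A call takes as long as a camera call. They do not tell look-alikes from the thing itself.
- recognise(target, picture): "point" ([column, row] in pixels, amid what is visible of it).
The state is a dict: "t": time; "joints": joint angles; "qvel": joint speeds; "joint_efforts": joint torques, N m; "position": TCP position; "tool_rot": TCP orientation; "wrist_force": force on the tool from outside, world axes, zero at the start; "wrist_torque": the same for the moment, N m; "opening": finger opening in m.
Only numpy, scipy, OpenCV 4.12 (cv2) and the standard library are available. Lean on these libraries where they do the work, as an engineer would, in place of code of your own. Each camera call takes 0.05 s, during which the arm holds its last target.

## Task

In the grey parts case with the red handle, two steel balls lie at the plain end. Keeping its loose lid on, tilt the case red end down until both balls have rolled into the pocket at the red end, and set it back level about where it stood. Then lift off the lid and lay it flat on the bench, handle up, close beside the case.

Things in the scene. Friction and masses are not known exactly. Their poses are not given: they have to be found in the camera images.
- case_center (a point): Centre (17 mm up) of an open grey case, 110 (x) x 60 (y) x 34 mm high, 4 mm walls, about 160 g, x along it, z up, pocket end (red wall and floor) at -x; picked across its 60 mm width. It stands on a fixed cork mat 3 mm thick (bench: z = 0). On the mat, the spot centred 110 mm to the case's +y side at the start is free for the lid. A case with blue end and handle is a bystander.
- lid_handle (a point): Loose clear lid, 108 x 58 x 4 mm, about 60 g, lying on the case's rim; a 4 mm lip below it fits inside the rim with 2 mm play. On it a red bar handle, 30 (x) x 14 (y) x 24 mm high. The point is the handle's centre: 12 mm above the plate, 20 mm above the lip's lower edge, 33 mm above the case's centre when on. z up, x along the lid.
- ball_a_center (a point): Centre of a 14 mm steel ball in the case, seen through the lid. The case's floor rises at 6 degrees from the plain +x end to a sill 21 mm on the -x side of the centre, then drops 8 mm into the pocket, which fills the red end. Tilted 20 to 30 degrees, red end down, the balls roll over the sill within a second; in the pocket they stay when the case is level.
- ball_b_center (a point): Centre of a second such ball, likewise in the case.
Not all that is in view belongs to the job. Leave any purple look-alike of the part that bears case_center alone.

How it is judged:
By the outcome, as a careful person would: the job done as asked, in the order asked, and still so for the second after the job is handed in, with the robot touching nothing.
It also fails if it takes over 56 s, if anything falls off the work surface, if the arm or the gripper's body presses on something with over 40 N, if the wrist force passes 120 N, or if a joint passes its speed limit or range.

## Working session

There is one attempt and no reset: what is moved stays moved. The work goes in short steps, Python scripts to look and compute and a tool call to move; the robot and the scene stay as the last step left them, time stands still between calls to the robot, and variables do not carry over. Pictures are saved under pics/ and viewed, and the job is handed in when it is done.

Besides the shell and the picture viewer there is one more tool, called after "Emit:" by a JSON object that holds its "op" and its "data", one argument or row to a line. send_rows: Moves the arm, as the interface text tells. Its arguments: {"type":"object","properties":{"targets":{"type":"array","items":{"type":"array","items":{"type":"array","items":{"type":"number","minimum":-1,"maximum":1}}}},"fingers":{"type":"number"},"squeeze":{"type":"number"}},"required":["targets"]}

```bash
ls; mkdir -p pics; python3 - <<'E'
from workcell import *
import cv2,numpy as np
print(grasp_offset, sense())
for n in ("scene","top"):
    c=capture(n); cv2.imwrite(f"pics/{n}0.png",c["img"]); print(n,c["camera_matrix"],c["k1"],c["xyz"],c["rotation"])
    for t in ("case_center","lid_handle","ball_a_center"):
        print(t,[(r["point"],r["p"]) for r in recognise(t,c)])
E
```

```text
pics
0.0187 {'t': 0.0, 'joints': array([ 1.03391917e+00,  2.21252111e-01,  1.52758321e+00,  1.67968091e-06,
        1.39468738e+00, -1.26103197e-01]), 'qvel': array([-0.00038639, -0.00084902,  0.00040984, -0.00065767,  0.00138269,
        0.00059975]), 'joint_efforts': array([ 3.24631219e-05, -4.96893883e+01, -3.89399743e+01, -2.79426131e-04,
        1.10544197e-02,  3.25249323e-05]), 'position': array([0.24927557, 0.57249524, 0.2301979 ]), 'tool_rot': array([-6.40587091e-01, -3.07494524e+00,  2.86523108e-03]), 'wrist_force': array([0.11302301, 0.23624072, 0.40497329]), 'wrist_torque': array([-0.0390928 , -0.03139583,  0.01487571]), 'opening': 0.08556266260730243}
scene [[492.53133027   0.         321.82308542]
 [  0.         492.53133027 192.97804622]
 [  0.           0.           1.        ]] -0.11817731432525161 [ 0.99623624 -0.53558849  0.81346982] [-2.24118717 -0.92020253  0.37427125]
case_center [([379.4, 167.8], 0.95), ([369.8, 227.2], 0.86), ([303.6, 185.0], 0.85)]
lid_handle [([380.2, 151.1], 0.64)]
ball_a_center []
top [[401.90850225   0.         312.84289399]
 [  0.         401.90850225 196.9334545 ]
 [  0.           0.           1.        ]] 0.00041054538669642576 [ 0.43134614 -0.04923677  0.88602228] [-2.16721106  2.16538278 -0.10941343]
case_center [([297.2, 155.9], 0.83), ([304.0, 242.2], 0.82), ([225.9, 220.5], 0.69)]
lid_handle [([209.1, 213.8], 0.89)]
ball_a_center []
```

View pics/scene0.png

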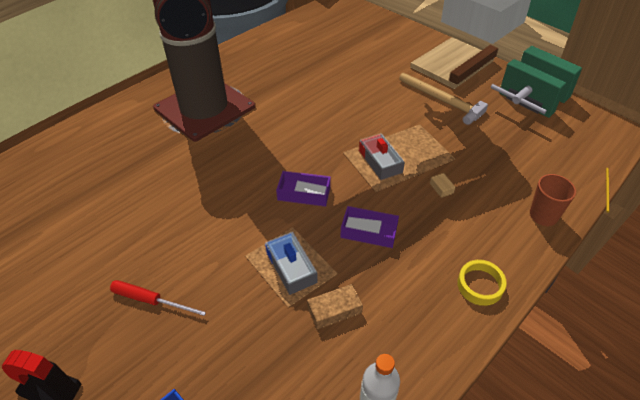

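View pics/top0.png

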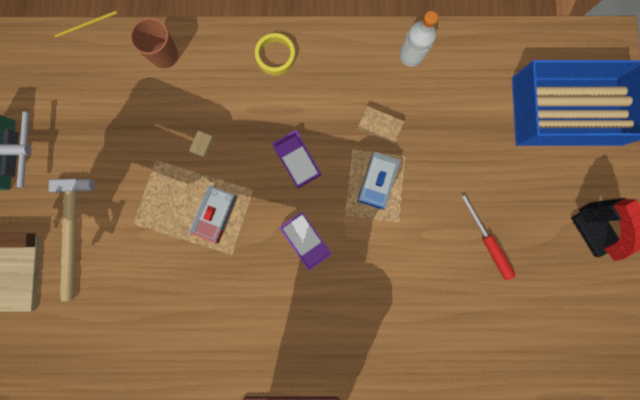

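Top view: the case with the red end and handle is at about (213,214), on the large cork mat. The blue-handled case at (380,180) is the bystander, and the purple look-alikes are at (297,158) and (305,240). In the scene view the red one is at (381,153). I'll measure it and confirm with a crop.

```bash
cat > h.py <<'E'
import numpy as np,cv2
from scipy.spatial.transform import Rotation as R
from workcell import *
def D(c): return np.array([c["k1"],0,0,0,0.])
def cloud(c):
    h,w=c["z_map"].shape
    u,v=np.meshgrid(np.arange(w),np.arange(h))
    p=cv2.undistortPoints(np.stack([u,v],-1).reshape(-1,1,2).astype(float),c["camera_matrix"],D(c)).reshape(h,w,2)
    z=c["z_map"]; P=np.stack([p[...,0]*z,p[...,1]*z,z],-1)
    return P@R.from_rotvec(c["rotation"]).as_matrix().T+c["xyz"]
def ray(c,uv,zw):
    p=cv2.undistortPoints(np.array(uv,float).reshape(-1,1,2),c["camera_matrix"],D(c)).reshape(-1,2)
    d=np.c_[p,np.ones(len(p))]@R.from_rotvec(c["rotation"]).as_matrix().T
    return c["xyz"]+d*((zw-c["xyz"][2])/d[:,2])[:,None]
def proj(c,X):
    r=R.from_rotvec(c["rotation"]).inv(); X=np.atleast_2d(X).astype(float)
    return cv2.projectPoints(X,r.as_rotvec(),-r.as_matrix()@c["xyz"],c["camera_matrix"],D(c))[0].reshape(-1,2)
def crop(c,u0,u1,v0,v1,s,name):
    cv2.imwrite(name,cv2.resize(c["img"][v0:v1,u0:u1],None,fx=s,fy=s,interpolation=cv2.INTER_CUBIC))
E
python3 - <<'E'
from h import *
for n,b in (("top",(130,260,155,260)),("scene",(330,460,115,200))):
    c=capture(n); crop(c,*b,6,f"pics/{n}_crop.png"); P=cloud(c)
    np.savez(f"{n}0.npz",img=c["img"],P=P)
    print(n,proj(c,[sense()["position"]]))
    u0,u1,v0,v1=b; Q=P[v0:v1,u0:u1]; I=c["img"][v0:v1,u0:u1].astype(int)
    red=(I[...,2]>2.2*I[...,1])&(I[...,2]>2.2*I[...,0])&(I[...,2]>90)
    print("bench/mat z",np.percentile(Q[...,2],[5,25,50,75,95]))
    print("red top",Q[red&(Q[...,2]>.05)].mean(0),(red&(Q[...,2]>.05)).sum(),Q[red][:,2].max())
    hi=(Q[...,2]>.03)
    print("hi",hi.sum(),cv2.minAreaRect((Q[hi][:,:2]*1000).astype(np.float32)))
    hp=Q[...,2]>.05
    print("handle",hp.sum(),cv2.minAreaRect((Q[hp][:,:2]*1000).astype(np.float32)),Q[hp].mean(0))
E
```

```text
top [[-80.28611957 354.4580614 ]]
bench/mat z [-0.0016279   0.0003383   0.00206955  0.00412861  0.04176844]
red top [0.48383188 0.16682341 0.06315196] 92 0.06867953894808088
hi 1562 ((450.3220520019531, 79.6129379272461), (253.6090545654297, 110.11859893798828), 68.43387603759766)
handle 175 ((452.42572021484375, 65.31874084472656), (231.052001953125, 29.736143112182617), 72.23994445800781) [0.46947954 0.10437598 0.30306527]
scene [[415.12984535 -11.05014671]]
bench/mat z [-0.00037123  0.00160807  0.00315748  0.00523168  0.04200325]
red top [0.48755645 0.16352515 0.06192336] 106 0.06842460980556397
hi 1005 ((740.8252563476562, -142.94635009765625), (106.29144287109375, 930.7591552734375), 39.55860137939453)
handle 143 ((740.6788330078125, -173.77560424804688), (24.913236618041992, 885.580078125), 36.84593963623047) [ 0.6191729  -0.01736439  0.25637944]
```

View pics/top_crop.png

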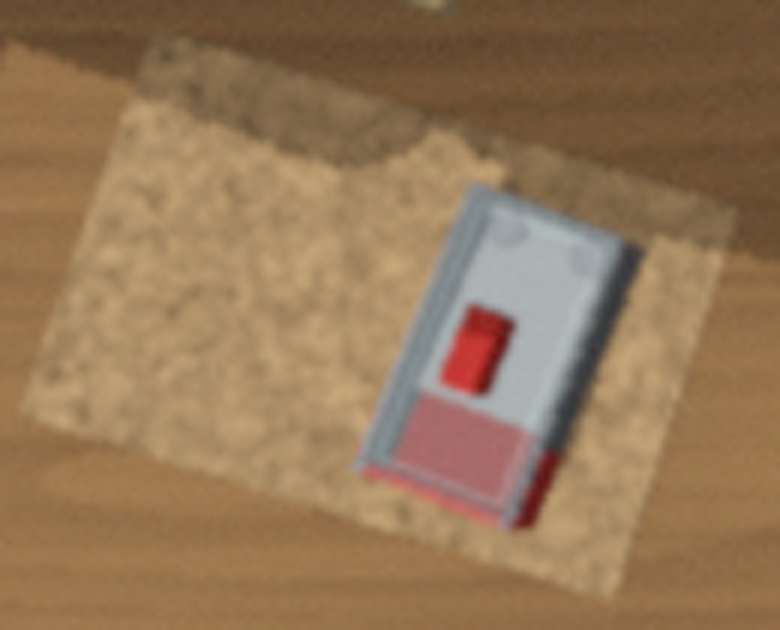

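View pics/scene_crop.png

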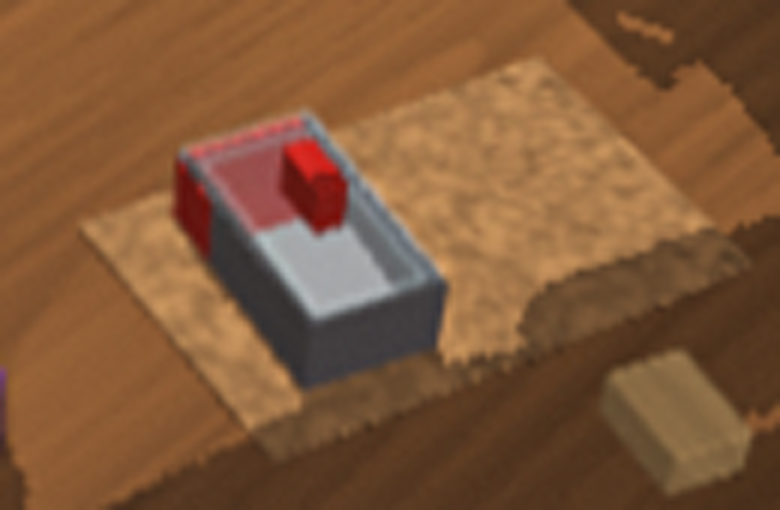

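```bash
python3 - <<'E'
import numpy as np,cv2
for n,b in (("top",(130,260,155,260)),("scene",(330,460,115,200))):
    f=np.load(f"{n}0.npz");u0,u1,v0,v1=b; Q=f["P"][v0:v1,u0:u1]; I=f["img"][v0:v1,u0:u1].astype(int)
    ok=Q[...,2]<.075
    d=np.hypot(Q[...,0]-.485,Q[...,1]-.165)<.075
    for lo,hi_ in((.015,.05),(.034,.05),(.052,.075)):
        m=ok&d&(Q[...,2]>lo)&(Q[...,2]<hi_)
        r=cv2.minAreaRect((Q[m][:,:2]*1000).astype(np.float32)); print(n,lo,m.sum(),r,Q[m].mean(0))
    for lo,hi_ in((.034,.05),(.052,.075)):
        m=ok&d&(Q[...,2]>lo)&(Q[...,2]<hi_); X=Q[m][:,:2]-Q[m][:,:2].mean(0); w,v=np.linalg.eigh(X.T@X); print("pca",np.degrees(np.arctan2(v[1,1],v[0,1])))
E
```

```text
top 0.015 1467 ((485.6181945800781, 169.04629516601562), (61.78533935546875, 110.11051177978516), 68.71315002441406) [0.48419094 0.16589085 0.03997207]
top 0.034 1365 ((485.6686706542969, 169.33567810058594), (61.75491714477539, 110.0977554321289), 69.03933715820312) [0.48486478 0.16773836 0.04112426]
top 0.052 120 ((485.5150146484375, 168.55972290039062), (13.673624038696289, 29.66154670715332), 70.35404968261719) [0.48532607 0.16767223 0.06373254]
pca 159.28881788342494
pca 158.78587059096833
scene 0.015 1083 ((484.7302551269531, 166.23658752441406), (63.494651794433594, 115.66990661621094), 69.72863006591797) [0.49334525 0.15589323 0.03734411]
scene 0.034 805 ((484.3961181640625, 166.98037719726562), (63.188697814941406, 114.33411407470703), 69.26170349121094) [0.49002065 0.1603359  0.04178009]
scene 0.052 100 ((485.3336181640625, 166.01382446289062), (15.689330101013184, 32.866416931152344), 70.76826477050781) [0.48727549 0.16378384 0.06258202]
pca 162.59621238755525
pca 161.13521945866287
```

The crop confirms it: grey case with a red wall at one end and a red handle, and two balls visible under the lid at the plain end (crop (510,225) and (585,258)). The centre is at about (0.485, 0.168), yaw about -20.5°. The tool is already nearly aligned, with tool x close to case -x. Next I'll work out the approach.

```bash
cat >> h.py <<'E'
def case_tool(yaw_deg=-20.5):
    a=np.radians(yaw_deg); cx=np.array([np.cos(a),np.sin(a),0]); cy=np.array([-np.sin(a),np.cos(a),0])
    return np.c_[-cx,cy,[0,0,-1]]
def need(p,Rt=None,s=None):
    s=s or sense(); R0=R.from_rotvec(s["tool_rot"])
    d=R0.inv().apply(np.array(p)-s["position"])/0.04
    w=(R0.inv()*R.from_matrix(case_tool() if Rt is None else Rt)).as_rotvec(degrees=True)/8
    print("t",round(s["t"],2),"pos",s["position"].round(4),"F",s["wrist_force"].round(1),"open",round(s["opening"],4)); print("shift units",d.round(3),"turn units",w.round(3))
E
python3 - <<'E'
from h import *
need([.4853,.168,.16])
E
```

```text
t 0.5 pos [0.2496 0.573  0.2313] F [ 0.5 -0.1 -0.6] open 0.0855
shift units [-9.446 -6.929  1.782] turn units [-0.    -0.    -0.379]
```

Emit:
{"op": "send_rows", "data": {
  "targets": [
    [[-0.79,-0.58,0,0,0,0],[-0.79,-0.58,0,0,0,0],[-0.79,-0.58,0,0,0,0],[-0.79,-0.58,0,0,0,0],[-0.79,-0.58,0,0,0,0],[-0.79,-0.58,0,0,0,0],[-0.79,-0.58,0,0,0,0],[-0.79,-0.58,0,0,0,0],[-0.79,-0.58,0,0,0,0],[-0.79,-0.58,0,0,0,0],[-0.79,-0.58,0,0,0,0],[-0.79,-0.58,0,0,0,-0.38]]
  ],
  "fingers": 0,
  "squeeze": 60
}}

```text
t: 1.7
position: [0.4867, 0.1649, 0.2316]
tool_rot: [0.558, 3.091, 0.001]
wrist_force: [0.0, -0.4, -0.0]
opening: 0.0853
```

```bash
python3 - <<'E'
from h import *
need([.4853,.168,.10])
E
```

```text
t 1.7 pos [0.4867 0.1649 0.2316] F [ 0.  -0.4 -0. ] open 0.0853
shift units [0.063 0.059 3.291] turn units [0.003 0.005 0.005]
```

Emit:
{"op": "send_rows", "data": {
  "targets": [
    [[0.06,0.06,0,0,0,0],[0,0,0.6,0,0,0],[0,0,0.6,0,0,0],[0,0,0.6,0,0,0],[0,0,0.6,0,0,0],[0,0,0.5,0,0,0],[0,0,0.4,0,0,0],[0,0,0,0,0,0],[0,0,0,0,0,0]]
  ]
}}

```text
t: 2.6
position: [0.4845, 0.1699, 0.0996]
tool_rot: [-0.558, -3.091, -0.0]
wrist_force: [0.2, 0.2, -0.1]
opening: 0.0855
```

```bash
python3 - <<'E'
from h import *
need([.4853,.168,.003])
c=capture("scene"); crop(c,300,500,60,220,4,"pics/s1.png")
c=capture("top"); crop(c,130,290,140,260,5,"pics/t1.png")
E
```

```text
t 2.6 pos [0.4845 0.1699 0.0996] F [ 0.2  0.2 -0.1] open 0.0855
shift units [-0.037 -0.037  2.414] turn units [-0.    -0.002  0.002]
```

View pics/s1.png

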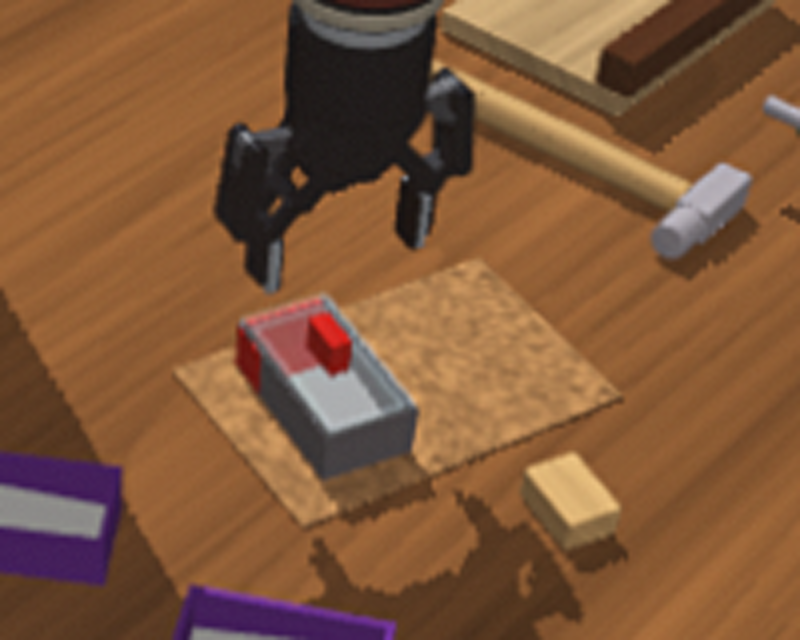

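View pics/t1.png

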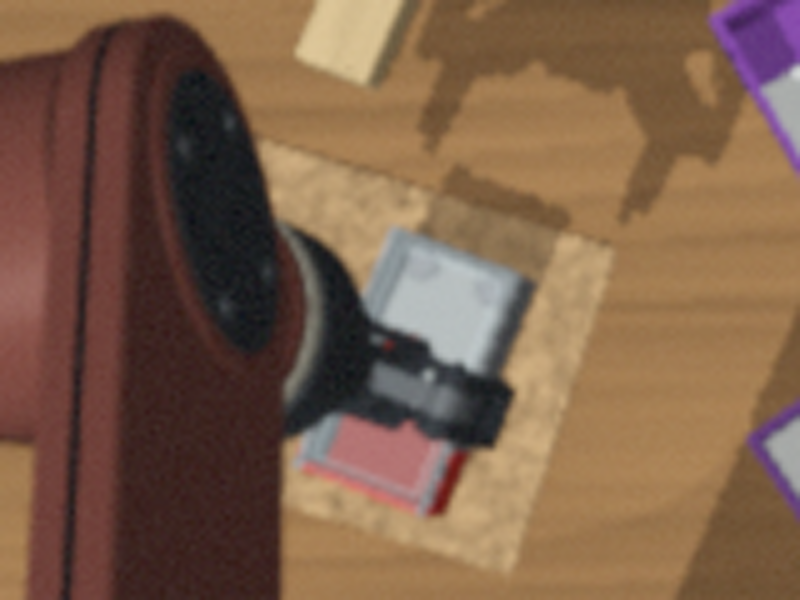

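Scene crop: the gripper is centred over the red-ended case, one finger on each long side, and nothing is in the way. Top crop: both balls are still at the plain end ((425,265) and (487,290)). Going down.

Emit:
{"op": "send_rows", "data": {
  "targets": [
    [[-0.03,-0.04,0.3,0,0,0],[0,0,0.4,0,0,0],[0,0,0.4,0,0,0],[0,0,0.4,0,0,0],[0,0,0.3,0,0,0],[0,0,0.2,0,0,0],[0,0,0.2,0,0,0],[0,0,0.15,0,0,0],[0,0,0,0,0,0],[0,0,0,0,0,0]]
  ]
}}

```text
t: 3.7
position: [0.4855, 0.1676, 0.0055]
tool_rot: [0.559, 3.091, 0.0]
wrist_force: [0.4, 0.1, 0.4]
opening: 0.0857
```

```bash
python3 - <<'E'
from h import *
need([.4853,.168,.003])
c=capture("scene"); crop(c,300,500,60,220,4,"pics/s2.png")
E
```

```text
t 3.7 pos [0.4855 0.1676 0.0055] F [0.4 0.1 0.4] open 0.0857
shift units [0.008 0.009 0.063] turn units [0.001 0.002 0.001]
```

View pics/s2.png

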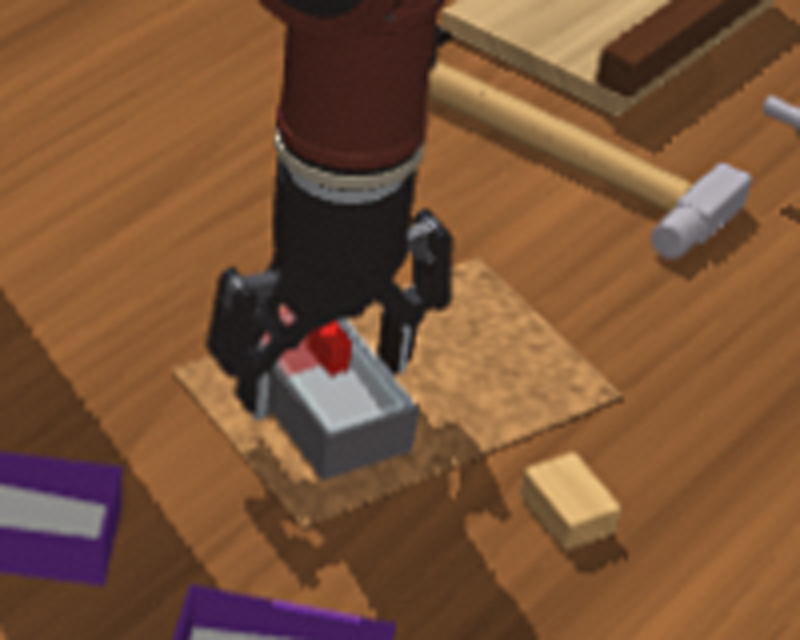

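Both fingers straddle the case and the gripper body is clear of the handle. I'll go 4 mm lower and close.

Emit:
{"op": "send_rows", "data": {
  "targets": [
    [[0,0,0.1,0,0,0],[0,0,0,0,0,0]]
  ]
}}

```text
t: 3.95
position: [0.4851, 0.1675, 0.0012]
tool_rot: [-0.559, -3.091, 0.0]
wrist_force: [-0.5, -0.5, -0.6]
opening: 0.0855
```

Emit:
{"op": "send_rows", "data": {
  "targets": [
    [[0,0,0,0,0,0],[0,0,0,0,0,0],[0,0,0,0,0,0],[0,0,0,0,0,0],[0,0,0,0,0,0],[0,0,0,0,0,0],[0,0,0,0,0,0],[0,0,0,0,0,0]]
  ],
  "fingers": 1,
  "squeeze": 60
}}

```text
t: 4.75
position: [0.4856, 0.1676, 0.0017]
tool_rot: [0.559, 3.091, 0.001]
wrist_force: [-0.3, -0.4, 5.1]
opening: 0.0592
```

```bash
python3 - <<'E'
from h import *
need([.4853,.168,.003])
c=capture("scene"); crop(c,300,500,60,220,4,"pics/s3.png")
E
```

```text
t 4.75 pos [0.4856 0.1676 0.0017] F [-0.3 -0.4  5.1] open 0.0592
shift units [ 0.011  0.006 -0.032] turn units [0.003 0.005 0.   ]
```

View pics/s3.png

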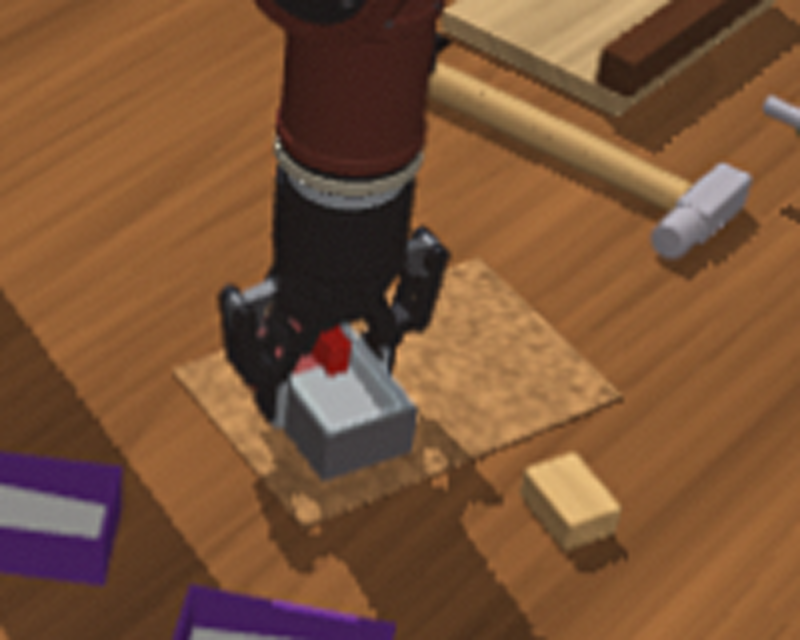

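The grip reads 59 mm, which matches the 60 mm case. Lifting about 60 mm, gently.

Emit:
{"op": "send_rows", "data": {
  "targets": [
    [[0,0,-0.05,0,0,0],[0,0,-0.1,0,0,0],[0,0,-0.2,0,0,0],[0,0,-0.2,0,0,0],[0,0,-0.2,0,0,0],[0,0,-0.2,0,0,0],[0,0,-0.2,0,0,0],[0,0,-0.2,0,0,0],[0,0,-0.15,0,0,0],[0,0,-0.05,0,0,0],[0,0,0,0,0,0]]
  ]
}}

```text
t: 5.9
position: [0.4855, 0.1675, 0.0637]
tool_rot: [0.559, 3.091, 0.0]
wrist_force: [-0.1, 0.0, -2.3]
opening: 0.0593
```

```bash
python3 - <<'E'
from h import *
need([.4853,.168,.063])
c=capture("scene"); crop(c,300,500,60,220,4,"pics/s4.png")
E
```

```text
t 5.9 pos [0.4855 0.1675 0.0637] F [-0.1  0.  -2.3] open 0.0593
shift units [0.008 0.009 0.017] turn units [0.002 0.004 0.   ]
```

View pics/s4.png

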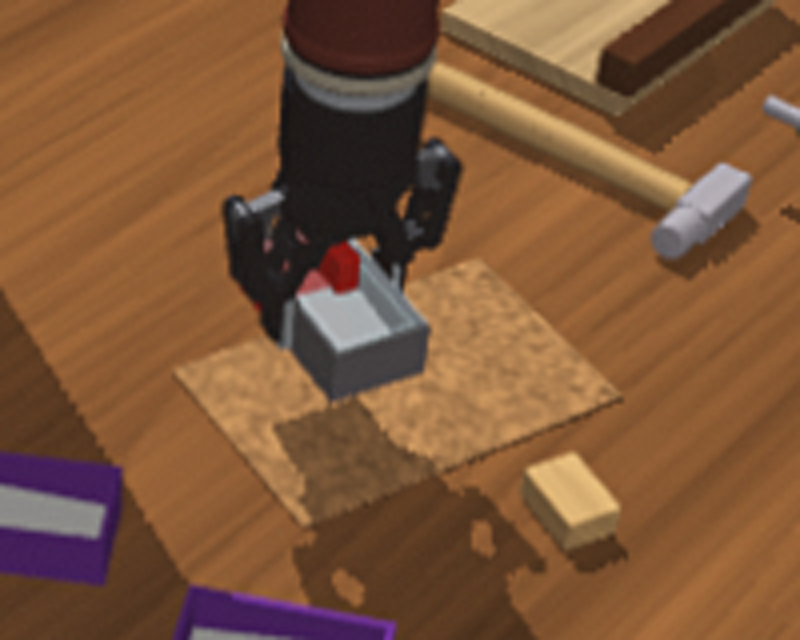

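The case came up level with its lid on, at 2.3 N, as expected. Tilting red end down, first 8° to confirm the direction, then on to about 26°.

Emit:
{"op": "send_rows", "data": {
  "targets": [
    [[0,0,0,0,-0.2,0],[0,0,0,0,-0.3,0],[0,0,0,0,-0.3,0],[0,0,0,0,-0.2,0],[0,0,0,0,0,0]]
  ]
}}

```text
t: 6.45
position: [0.4839, 0.1677, 0.0627]
tool_rot: [0.533, 2.957, -0.038]
wrist_force: [-0.2, 0.1, -3.0]
opening: 0.0589
```

```bash
python3 - <<'E'
from h import *
need([.4853,.168,.063]); s=sense(); print(R.from_rotvec(s["tool_rot"]).as_matrix().round(3))
E
```

```text
t 6.45 pos [0.4839 0.1677 0.0627] F [-0.2  0.1 -3. ] open 0.0589
shift units [-0.031  0.018 -0.004] turn units [-0.005  0.997  0.008]
[[-0.928  0.349  0.13 ]
 [ 0.346  0.937 -0.049]
 [-0.139 -0.001 -0.99 ]]
```

Tool x (case -x, the red end) has z = -0.139, so the red end is going down as intended. Continuing.

Emit:
{"op": "send_rows", "data": {
  "targets": [
    [[0,0,0,0,-0.2,0],[0,0,0,0,-0.3,0],[0,0,0,0,-0.3,0],[0,0,0,0,-0.3,0],[0,0,0,0,-0.3,0],[0,0,0,0,-0.3,0],[0,0,0,0,-0.3,0],[0,0,0,0,-0.2,0],[0,0,0,0,-0.1,0]]
  ]
}}

```text
t: 7.35
position: [0.4848, 0.1676, 0.063]
tool_rot: [0.477, 2.643, -0.112]
wrist_force: [-0.9, 0.5, -2.2]
opening: 0.0593
```

Emit:
{"op": "send_rows", "data": {
  "targets": [
    [[0,0,0,0,0,0],[0,0,0,0,0,0],[0,0,0,0,0,0],[0,0,0,0,0,0],[0,0,0,0,0,0],[0,0,0,0,0,0],[0,0,0,0,0,0],[0,0,0,0,0,0],[0,0,0,0,0,0],[0,0,0,0,0,0],[0,0,0,0,0,0],[0,0,0,0,0,0]]
  ]
}}

```text
t: 8.55
position: [0.4852, 0.1675, 0.0633]
tool_rot: [0.478, 2.643, -0.112]
wrist_force: [0.6, -0.1, -2.3]
opening: 0.0592
```

```bash
python3 - <<'E'
from h import *
need([.4853,.168,.063])
c=capture("scene"); crop(c,300,500,60,220,4,"pics/s5.png")
c=capture("top"); crop(c,130,290,140,260,5,"pics/t5.png")
E
```

```text
t 8.55 pos [0.4852 0.1675 0.0633] F [ 0.6 -0.1 -2.3] open 0.0592
shift units [0.005 0.012 0.006] turn units [0.0e+00 3.3e+00 1.0e-03]
```

View pics/s5.png

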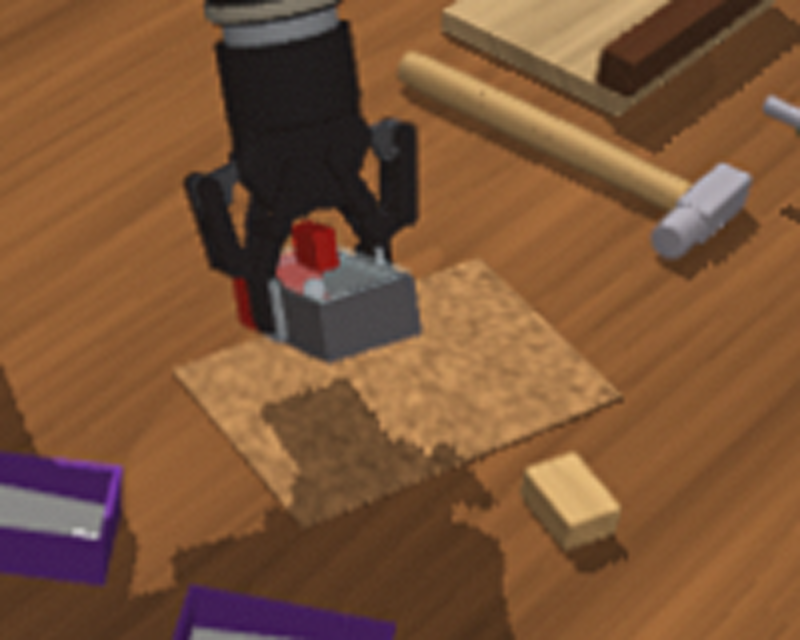

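View pics/t5.png

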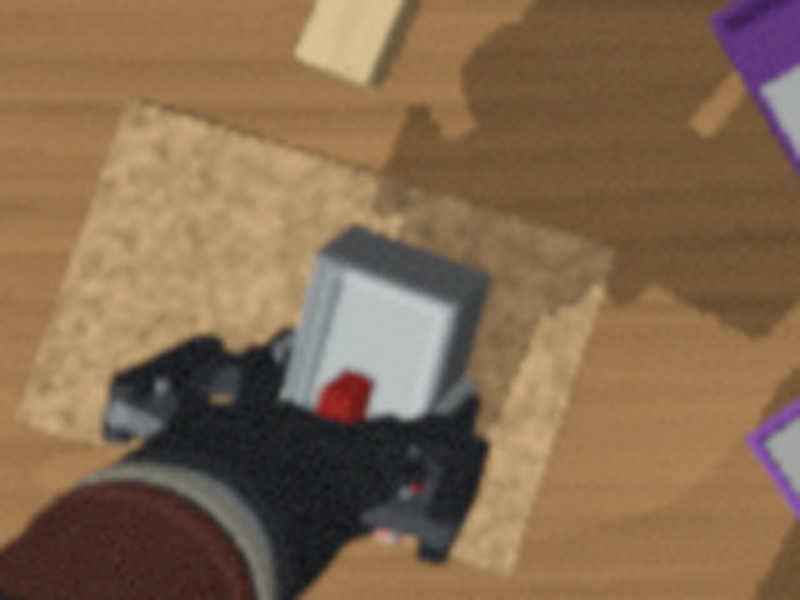

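```bash
python3 - <<'E'
from h import *
c=capture("scene"); crop(c,350,415,100,155,12,"pics/s6.png")
for t in("ball_a_center","lid_handle"): print([(r["point"],r["p"]) for r in recognise(t,c)])
c=capture("top"); crop(c,180,240,175,240,9,"pics/t6.png")
print([(r["point"],r["p"]) for r in recognise("ball_a_center",c)])
E
```

```text
[]
[([382.2, 124.8], 0.91)]
[]
```

View pics/s6.png

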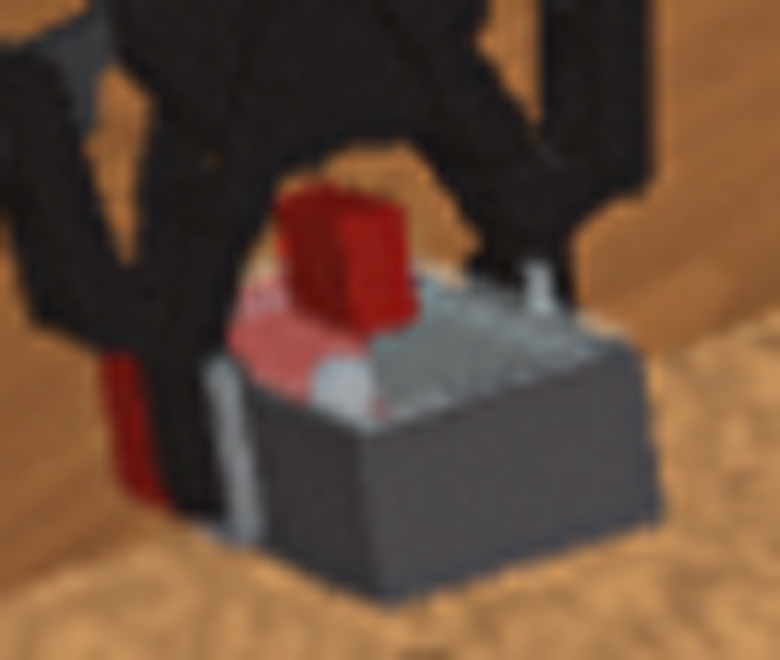

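View pics/t6.png

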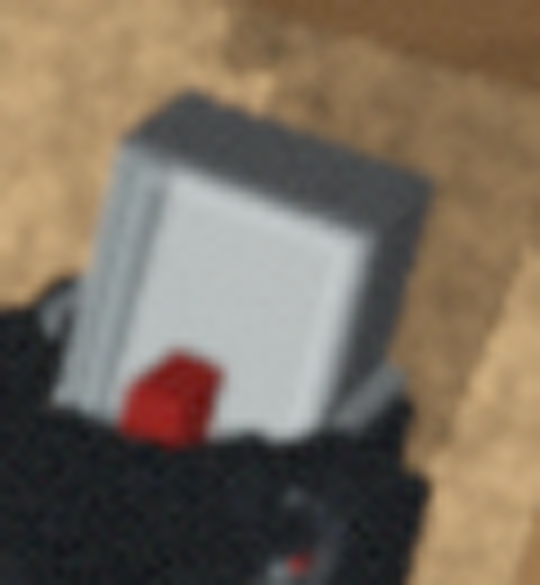

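Top crop: no ball is left on the ramp between the plain end and the handle. Scene crop: at (345,385) a ball shows against the red pocket. Levelling and lowering.

Emit:
{"op": "send_rows", "data": {
  "targets": [
    [[0,0,0,0,0.15,0],[0,0,0,0,0.3,0],[0,0,0,0,0.3,0],[0,0,0,0,0.4,0],[0,0,0,0,0.4,0],[0,0,0,0,0.4,0],[0,0,0,0,0.4,0],[0,0,0,0,0.35,0],[0,0,0,0,0.3,0],[0,0,0,0,0.2,0],[0,0,0,0,0.1,0],[0,0,0,0,0,0]]
  ]
}}

```text
t: 10.1
position: [0.4854, 0.1673, 0.0631]
tool_rot: [-0.559, -3.091, 0.0]
wrist_force: [0.4, -0.8, -3.1]
opening: 0.0592
```

```bash
python3 - <<'E'
from h import *
need([.4853,.168,.002])
c=capture("scene"); crop(c,350,415,90,155,9,"pics/s7.png")
c=capture("top"); crop(c,180,240,175,240,9,"pics/t7.png")
E
```

```text
t 10.1 pos [0.4854 0.1673 0.0631] F [ 0.4 -0.8 -3.1] open 0.0592
shift units [0.008 0.016 1.528] turn units [-0.002 -0.    -0.002]
```

View pics/s7.png

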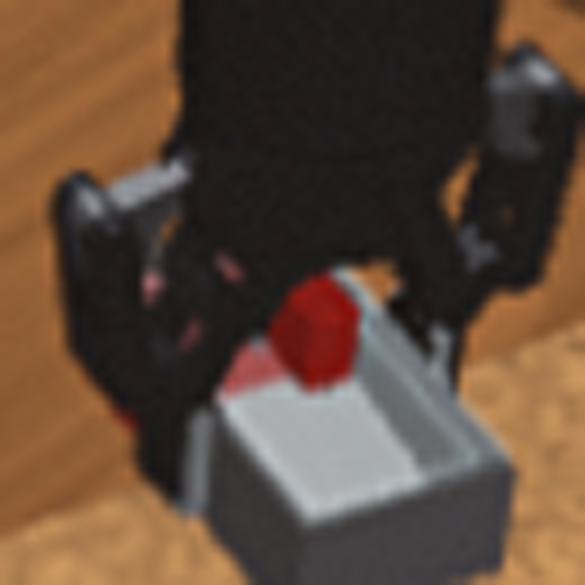

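View pics/t7.png

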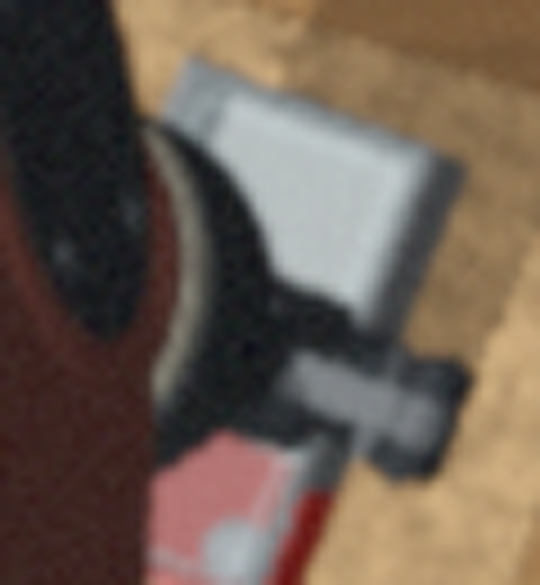

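Top crop: the plain end is empty and one ball sits in the pocket at (235,550). The other is probably hidden under the arm, so I'll check once the gripper is clear. Lowering now.

Emit:
{"op": "send_rows", "data": {
  "targets": [
    [[0,0,0.1,0,0,0],[0,0,0.2,0,0,0],[0,0,0.25,0,0,0],[0,0,0.25,0,0,0],[0,0,0.2,0,0,0],[0,0,0.2,0,0,0],[0,0,0.1,0,0,0],[0,0,0.1,0,0,0],[0,0,0.05,0,0,0],[0,0,0.04,0,0,0],[0,0,0,0,0,0]]
  ]
}}

```text
t: 11.3
position: [0.4853, 0.1675, 0.0038]
tool_rot: [0.559, 3.091, 0.0]
wrist_force: [0.0, 0.8, -2.0]
opening: 0.0592
```

Emit:
{"op": "send_rows", "data": {
  "targets": [
    [[0,0,0.03,0,0,0],[0,0,0.02,0,0,0],[0,0,0,0,0,0]]
  ]
}}

```text
t: 11.6
position: [0.4853, 0.1675, 0.0018]
tool_rot: [0.559, 3.091, 0.0]
wrist_force: [-0.9, 0.5, -1.9]
opening: 0.0589
```

Emit:
{"op": "send_rows", "data": {
  "targets": [
    [[0,0,0.02,0,0,0],[0,0,0,0,0,0]]
  ]
}}

```text
t: 11.8
position: [0.4853, 0.1675, 0.0017]
tool_rot: [-0.559, -3.091, 0.0]
wrist_force: [-4.2, -1.6, 5.9]
opening: 0.0592
```

It has touched down (5.9 N up, TCP height as when gripped). Opening.

Emit:
{"op": "send_rows", "data": {
  "targets": [
    [[0,0,0,0,0,0],[0,0,0,0,0,0],[0,0,0,0,0,0],[0,0,0,0,0,0],[0,0,0,0,0,0],[0,0,0,0,0,0],[0,0,0,0,0,0]]
  ],
  "fingers": 0
}}

```text
t: 12.5
position: [0.4852, 0.1675, 0.0009]
tool_rot: [-0.559, -3.091, 0.0]
wrist_force: [1.1, 0.7, 0.4]
opening: 0.0854
```

Emit:
{"op": "send_rows", "data": {
  "targets": [
    [[0,0,-0.2,0,0,0],[0,0,-0.4,0,0,0],[0,0,-0.6,0,0,0],[0,0,-0.6,0,0,0],[0,0,-0.6,0,0,0],[0,0,-0.6,0,0,0],[0.5,0.5,-0.4,0,0,0],[0.9,0.5,0,0,0,0],[0.9,0.5,0,0,0,0],[0.9,0,0,0,0,0],[0,0,0,0,0,0]]
  ]
}}

```text
t: 13.6
position: [0.3828, 0.2699, 0.1369]
tool_rot: [-0.553, -3.09, 0.001]
wrist_force: [0.0, -0.3, -1.0]
opening: 0.0851
```

```bash
python3 - <<'E'
from h import *
need([.4853,.168,.1])
c=capture("top"); crop(c,130,260,155,260,6,"pics/t8.png")
P=cloud(c)[155:260,130:260]
d=(np.hypot(P[...,0]-.485,P[...,1]-.165)<.075)&(P[...,2]<.08)
for lo,hi in((.034,.05),(.052,.075)):
    m=d&(P[...,2]>lo)&(P[...,2]<hi); print(m.sum(),cv2.minAreaRect((P[m][:,:2]*1000).astype(np.float32)),P[m].mean(0))
c=capture("scene"); crop(c,330,460,90,200,6,"pics/s8.png")
E
```

```text
t 13.6 pos [0.3828 0.2699 0.1369] F [ 0.  -0.3 -1. ] open 0.0851
shift units [-3.289 -1.499  0.916] turn units [-0.005 -0.014  0.027]
1371 ((485.2920837402344, 167.67466735839844), (59.95869064331055, 109.79171752929688), 69.4593505859375) [0.48446915 0.16690679 0.04116539]
117 ((484.53204345703125, 168.5295867919922), (14.644224166870117, 29.252355575561523), 70.0816421508789) [0.48426561 0.16741771 0.06378589]
```

View pics/t8.png

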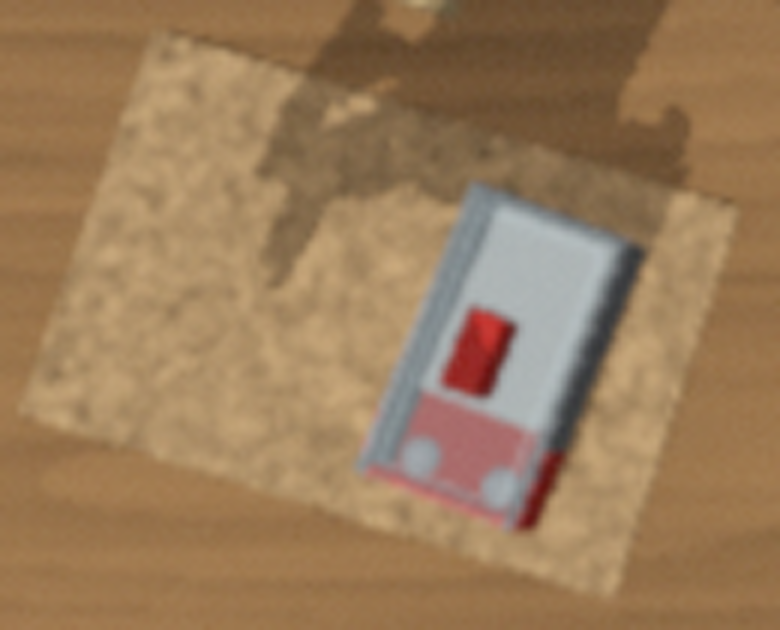

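View pics/s8.png

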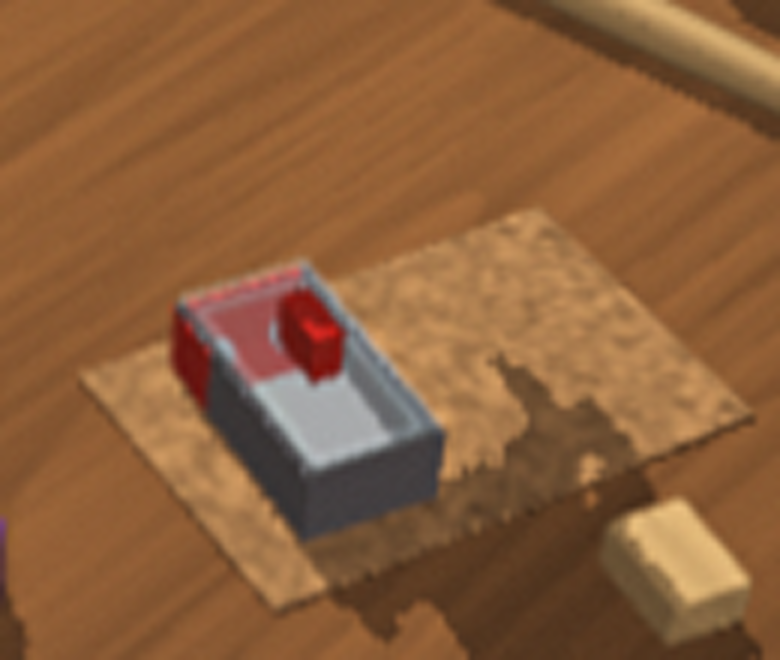

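Top crop: both balls are in the red pocket ((422,455) and (500,485)) and the lid is on. The case centre is at (485,168) mm, unchanged. Next I'll grip the handle across its 14 mm width.

Emit:
{"op": "send_rows", "data": {
  "targets": [
    [[-0.6,-0.3,0,0,0,0.03],[-0.6,-0.3,0,0,0,0],[-0.6,-0.3,0,0,0,0],[-0.6,-0.3,0,0,0,0],[-0.6,-0.2,0,0,0,0],[-0.28,-0.1,0.3,0,0,0],[0,0,0.3,0,0,0],[0,0,0.3,0,0,0],[0,0,0,0,0,0],[0,0,0,0,0,0]]
  ]
}}

```text
t: 14.7
position: [0.4866, 0.1666, 0.1]
tool_rot: [-0.563, -3.089, 0.001]
wrist_force: [0.5, -0.6, 0.3]
opening: 0.0852
```

```bash
python3 - <<'E'
from h import *
need([.4848,.1675,.045])
E
```

```text
t 14.7 pos [0.4866 0.1666 0.1   ] F [ 0.5 -0.6  0.3] open 0.0852
shift units [0.047 0.007 1.374] turn units [-0.007 -0.013 -0.022]
```

Emit:
{"op": "send_rows", "data": {
  "targets": [
    [[0.05,0,0.2,0,0,-0.02],[0,0,0.3,0,0,0],[0,0,0.3,0,0,0],[0,0,0.25,0,0,0],[0,0,0.2,0,0,0],[0,0,0.1,0,0,0],[0,0,0,0,0,0],[0,0,0,0,0,0]]
  ]
}}

```text
t: 15.5
position: [0.4863, 0.1667, 0.0471]
tool_rot: [0.561, 3.091, 0.0]
wrist_force: [-0.5, 0.1, 0.1]
opening: 0.0855
```

Emit:
{"op": "send_rows", "data": {
  "targets": [
    [[0,0,0,0,0,0],[0,0,0,0,0,0],[0,0,0,0,0,0],[0,0,0,0,0,0],[0,0,0,0,0,0],[0,0,0,0,0,0],[0,0,0,0,0,0],[0,0,0,0,0,0],[0,0,0,0,0,0],[0,0,0,0,0,0],[0,0,0,0,0,0],[0,0,0,0,0,0]]
  ],
  "fingers": 1,
  "squeeze": 30
}}

```text
t: 16.7
position: [0.4862, 0.1668, 0.0471]
tool_rot: [0.561, 3.091, 0.0]
wrist_force: [0.7, -0.6, 3.9]
opening: 0.0132
```

```bash
python3 - <<'E'
from h import *
need([.4848,.1675,.045])
c=capture("scene"); crop(c,340,430,90,170,8,"pics/s9.png")
E
```

```text
t 16.7 pos [0.4862 0.1668 0.0471] F [ 0.7 -0.6  3.9] open 0.0132
shift units [0.04  0.004 0.053] turn units [ 0.002  0.003 -0.01 ]
```

View pics/s9.png

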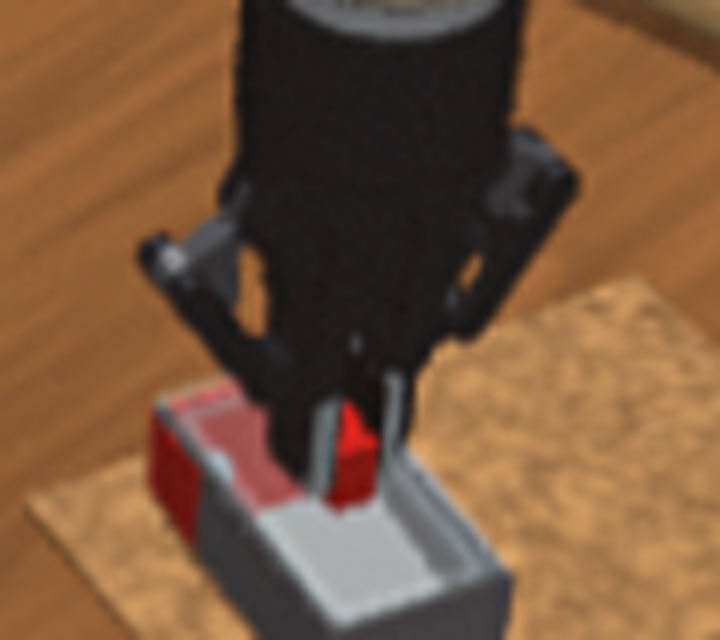

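The handle is held between the pads at 13 mm. Lifting straight up, slowly at first.

Emit:
{"op": "send_rows", "data": {
  "targets": [
    [[0,0,-0.05,0,0,0],[0,0,-0.1,0,0,0],[0,0,-0.15,0,0,0],[0,0,-0.2,0,0,0],[0,0,-0.25,0,0,0],[0,0,-0.25,0,0,0],[0,0,-0.2,0,0,0],[0,0,0,0,0,0]]
  ]
}}

```text
t: 17.55
position: [0.4873, 0.167, 0.0968]
tool_rot: [0.561, 3.088, 0.002]
wrist_force: [0.0, 0.5, -0.2]
opening: 0.0133
```

```bash
python3 - <<'E'
from h import *
need([.4848+.0385,.1675+.103,.097])
c=capture("scene"); crop(c,320,450,70,190,6,"pics/s10.png")
E
```

```text
t 17.55 pos [0.4873 0.167  0.0968] F [ 0.   0.5 -0.2] open 0.0133
shift units [ 0.066  2.74  -0.   ] turn units [ 0.012  0.02  -0.01 ]
```

View pics/s10.png

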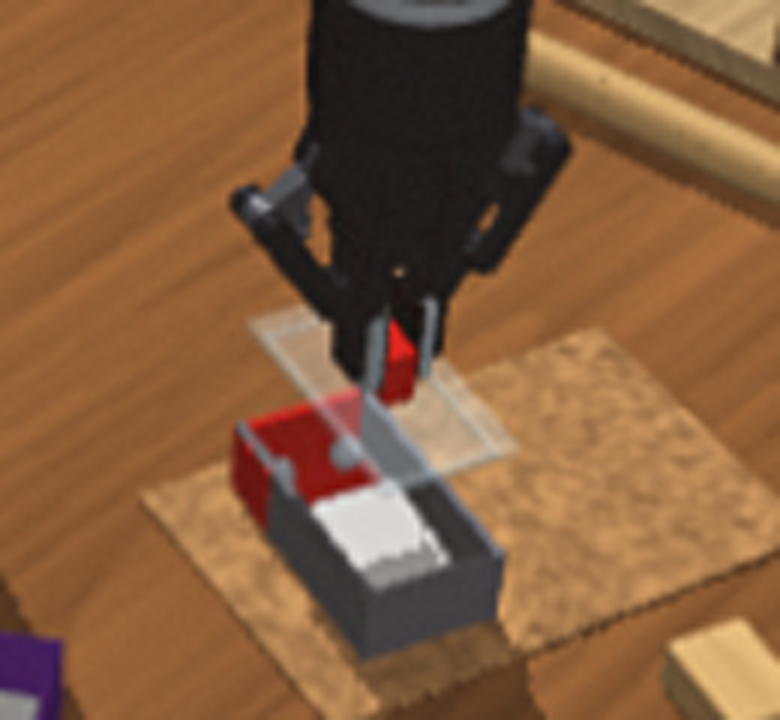

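The lid is clear and level, and both balls show in the pocket ((280,470) and (345,450)). Carrying it 110 mm to the case's +y side.

Emit:
{"op": "send_rows", "data": {
  "targets": [
    [[0.02,0.15,0,0,0,0],[0.02,0.3,0,0,0,0],[0.02,0.4,0,0,0,0],[0,0.4,0,0,0,0],[0,0.4,0,0,0,0],[0,0.4,0,0,0,0],[0,0.35,0,0,0,0],[0,0.24,0,0,0,0],[0,0.1,0,0,0,0],[0,0,0,0,0,0],[0,0,0,0,0,0]]
  ]
}}

```text
t: 18.7
position: [0.5221, 0.2698, 0.0948]
tool_rot: [-0.561, -3.091, 0.001]
wrist_force: [0.3, 0.1, -0.1]
opening: 0.0134
```

Emit:
{"op": "send_rows", "data": {
  "targets": [
    [[0,0,0.1,0,0,0],[0,0,0.25,0,0,0],[0,0,0.3,0,0,0],[0,0,0.3,0,0,0],[0,0,0.3,0,0,0],[0,0,0.25,0,0,0],[0,0,0.15,0,0,0],[0,0,0.1,0,0,0],[0,0,0.05,0,0,0],[0,0,0.05,0,0,0],[0,0,0,0,0,0],[0,0,0,0,0,0]]
  ]
}}

```text
t: 19.9
position: [0.5226, 0.2703, 0.0213]
tool_rot: [0.561, 3.09, 0.001]
wrist_force: [0.4, -0.3, -0.3]
opening: 0.0135
```

```bash
python3 - <<'E'
from h import *
need([.4848+.0385,.1675+.103,.0171])
c=capture("scene"); crop(c,320,470,70,190,5,"pics/s11.png")
E
```

```text
t 19.9 pos [0.5226 0.2703 0.0213] F [ 0.4 -0.3 -0.3] open 0.0135
shift units [-0.015  0.011  0.106] turn units [ 0.003  0.004 -0.009]
```

View pics/s11.png

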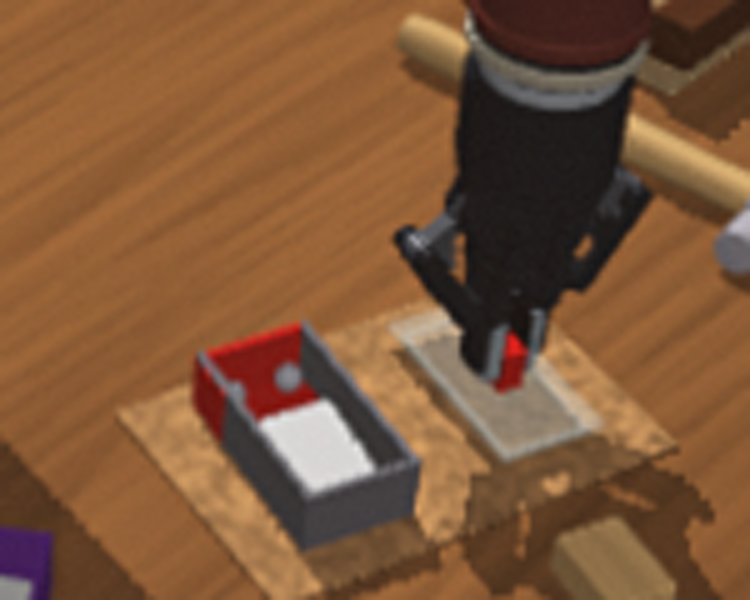

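Emit:
{"op": "send_rows", "data": {
  "targets": [
    [[0,0,0.05,0,0,0],[0,0,0.04,0,0,0],[0,0,0,0,0,0],[0,0,0,0,0,0]]
  ]
}}

```text
t: 20.35
position: [0.5222, 0.2701, 0.0172]
tool_rot: [-0.561, -3.091, 0.0]
wrist_force: [-0.2, 0.3, -0.0]
opening: 0.0132
```

Emit:
{"op": "send_rows", "data": {
  "targets": [
    [[0,0,0.02,0,0,0],[0,0,0.01,0,0,0],[0,0,0,0,0,0]]
  ]
}}

```text
t: 20.65
position: [0.5222, 0.2702, 0.0172]
tool_rot: [-0.561, -3.091, 0.0]
wrist_force: [-3.3, -2.7, 8.9]
opening: 0.0133
```

Contact is felt (8.9 N up, and the height agrees). Releasing and retreating upward.

Emit:
{"op": "send_rows", "data": {
  "targets": [
    [[0,0,0,0,0,0],[0,0,0,0,0,0],[0,0,0,0,0,0],[0,0,0,0,0,0],[0,0,0,0,0,0],[0,0,0,0,0,0],[0,0,0,0,0,0],[0,0,0,0,0,0]]
  ],
  "fingers": 0.6
}}

```text
t: 21.45
position: [0.5223, 0.2702, 0.0161]
tool_rot: [-0.561, -3.091, -0.0]
wrist_force: [-0.4, -0.1, 0.5]
opening: 0.0344
```

Emit:
{"op": "send_rows", "data": {
  "targets": [
    [[0,0,-0.2,0,0,0],[0,0,-0.4,0,0,0],[0,0,-0.6,0,0,0],[0,0,-0.6,0,0,0],[0,0,-0.6,0,0,0],[0,0,-0.6,0,0,0],[0.6,0.3,-0.3,0,0,0],[0.9,0.3,0,0,0,0],[0.9,0.3,0,0,0,0],[0.9,0.3,0,0,0,0],[0.9,0.3,0,0,0,0],[0,0,0,0,0,0]]
  ]
}}

```text
t: 22.65
position: [0.3831, 0.388, 0.1497]
tool_rot: [-0.555, -3.092, -0.003]
wrist_force: [1.0, 0.6, 0.7]
opening: 0.0341
```

```bash
python3 - <<'E'
from h import *
s=sense(); print(s["t"],s["position"],s["wrist_force"],s["opening"])
c=capture("top"); crop(c,130,260,155,260,6,"pics/t12.png")
P=cloud(c)[155:260,130:260]
for ctr,lo,hi in(((.485,.167),.03,.05),((.523,.2705),.022,.05),((.523,.2705),.007,.018)):
    m=(np.hypot(P[...,0]-ctr[0],P[...,1]-ctr[1])<.07)&(P[...,2]>lo)&(P[...,2]<hi); print(m.sum(),cv2.minAreaRect((P[m][:,:2]*1000).astype(np.float32)),P[m].mean(0))
c=capture("scene"); crop(c,330,460,90,200,6,"pics/s12.png")
E
```

```text
22.65 [0.38305671 0.38799244 0.14973763] [0.95779444 0.60748441 0.73093819] 0.03406843479392575
386 ((485.3094482421875, 168.03858947753906), (61.70199203491211, 110.02103424072266), 69.15425109863281) [0.48333652 0.16894367 0.03639367]
117 ((520.2853393554688, 271.1904602050781), (14.365721702575684, 29.626466751098633), 68.13907623291016) [0.52007519 0.2697832  0.03330065]
1214 ((520.3433227539062, 268.7356262207031), (108.90666961669922, 116.7223892211914), 83.04314422607422) [0.51988971 0.27063491 0.01132443]
```

View pics/t12.png

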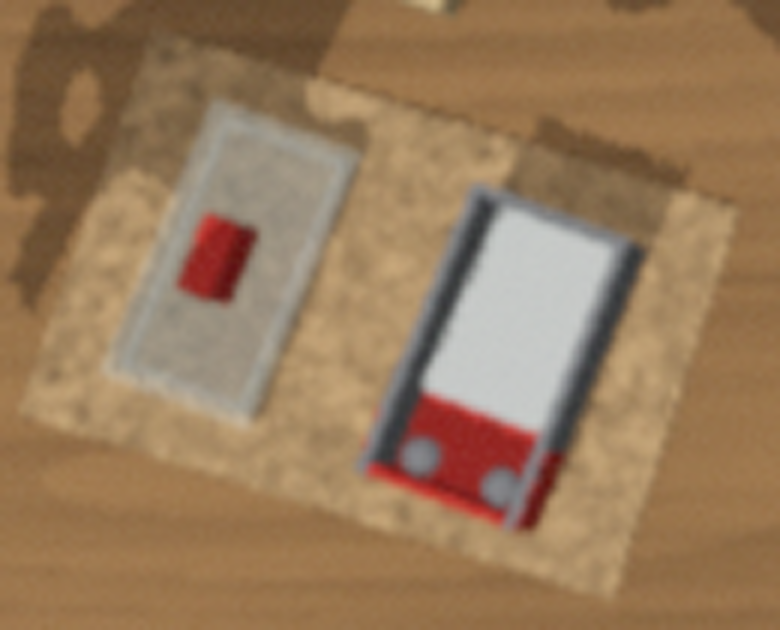

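View pics/s12.png

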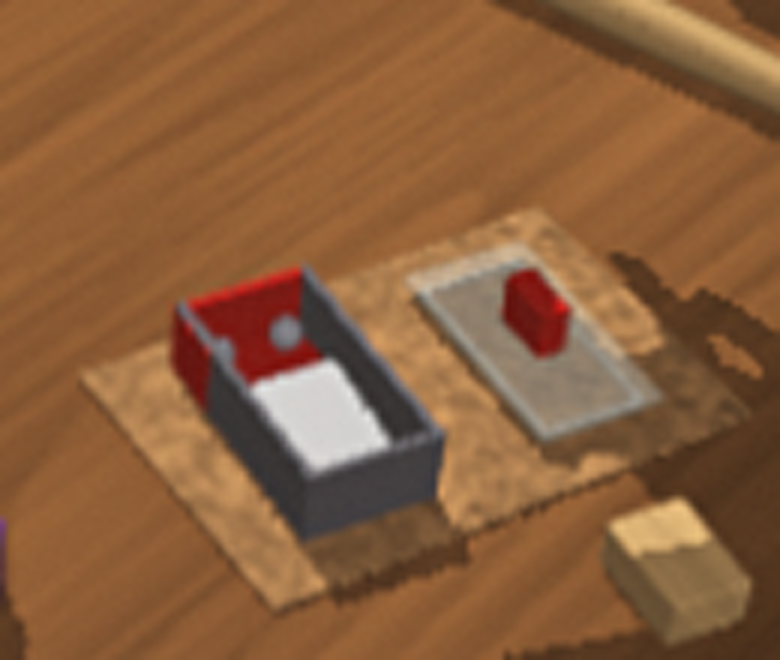

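Both crops show the case level at its old spot with both balls in the red pocket. The lid lies flat, handle up, beside it; its plate surface is at 11 mm, the expected height. The robot is clear of everything.

```bash
python3 -c "
from workcell import *
print(hand_in())"
```

```text
the job is handed in; nothing more can be done
None
```

The job is done and handed in at about 23 s. Both balls are in the red pocket, and the lid lies flat beside the case.

- **Tilt:** I gripped the red-ended case across its width with the lid on, lifted it about 60 mm and tilted it about 26° red end down for over a second. I then levelled it and set it back down. Its centre measured (0.485, 0.168) m at the start and within about 1 mm of that at the end.
- **Lid:** I lifted it straight up by its handle and laid it on the free spot, about 107 mm (110 mm intended) to the case's +y side.
- **Last checks:** The pictures showed both balls in the pocket and the case level. The lid was handle up, with its surface at 11 mm, the height expected for lying flat. The gripper was open and about 0.15 m up, clear of everything.
- **Forces:** The highest wrist force reading, taken at the end of each move, was about 10 N.
- **Checks that failed:** The ball recogniser found no balls in the pictures I gave it, so I judged the balls from enlarged crops. During the tilt only one ball was visible, and the second was confirmed after release.

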